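# Open the descaler's push-and-turn safety cap

## Task

The kettle is due for descaling. Take the measuring cup off the top of the descaler bottle and stand it on the worktop beside the bottle; then push the safety cap down against its spring, turn it anticlockwise while it is down, and lift it off, leaving the bottle standing about where it was and the other things in their places. Finish while still holding the cap level over the open neck, 3 cm or more clear of it, so that it drips back into the bottle.

Things in the scene. Friction and masses are not known exactly. Their poses are not given: they have to be found in the camera images.
- descaler_bottle: Loose upright flat white plastic bottle, 0.7 to 0.9 kg, paper label on both wide faces. Body 72 mm (its x) by 110 mm (its y), shoulder up to z = 140 mm, round neck to its rim at z = 170 mm. Origin: centre of its underside, z up; neck and cap share this axis. Its friction on the worktop keeps it from turning while the cap is pressed and turned.
- neck_rim (a point): Centre of the bottle's neck rim, 34 mm across, 170 mm above the bottle's underside. Three tracks round the neck hold the cap's inner lugs in notches. From 45 to 78 degrees of anticlockwise turn (60 is the middle, a stop follows at 80) the lugs are free to pass up between the tracks.
- safety_cap: Grey ribbed push-and-turn cap, 53 mm across, 34 mm tall. Origin: centre of its lower rim, z up; locked, 151 mm above the bottle's underside (top at 185 mm). It turns only while held 4 to 6 mm down; pulled or turned without that it takes the bottle along. Once free it lifts straight off: after 10 mm the lugs are out, after 19 mm its lower rim is level with the neck's rim.
- cap_seal (a joint): Sprung seal disc inside the cap, seen by its spring only: how far (m) the cap is pushed down from its locked height. 4 N at 0 and 1 N more per mm; past 0.0035 the lugs clear the safety teeth; bottoms at 0.0068 (about 11 N). Falls to -0.003 once the cap is off.
- measuring_cup: White measuring cup, upside down over the cap, hiding it; 30 g. 36.5 mm tall, 60 mm across at its closed end (on top), 63 mm with a 66 mm lip at its open end (below). Origin: centre of the open end, z towards the closed end; on the bottle 150 mm above the bottle's underside (top at 187 mm). It rests on the cap with 2 mm play all round and lifts straight off.
- washing_up_bottle: Bystander: plastic washing-up liquid bottle with narrow cap, 52 by 86 by 219 mm, loose, at the back of the worktop. Origin: centre of its underside.
- egg_timer: Bystander: round kitchen timer, 63 mm across, 39 mm tall, loose, left of the bottle. Origin: centre of its underside. The worktop right and left of the descaler bottle is free for at least 0.2 m on the side nearer y = 0, in front of the other things.
- plain_mug: Bystander: white mug, 81 mm across, 116 mm with handle, 95 mm tall, loose, to the right. Origin: centre of its underside. A wall cupboard hangs low (0.36 m) over the rear worktop behind it: draw the arm back before swinging across from the right.
Not all that is in view belongs to the job. What is shaped like the measuring_cup but blue or orange is not meant. Leave any purple look-alike of the descaler_bottle alone.

How it is judged:
By the outcome, as a careful person would: the job done as asked, in the order asked, and still so for the second after the job is handed in, while the arm keeps its last pose, push and grip.
It also fails if it takes over 58 s, if anything falls off the work surface, if the arm or the gripper's body presses on something with over 40 N, if the wrist force passes 120 N, or if a joint passes its speed limit or range.

## Robot

A 7-joint arm with a two-finger parallel gripper is mounted at the origin on a cart in front of the work surface, level with it; the furniture and walls round the work are solid. World frame = base frame: x ahead of the robot, y to its left, z up, the work surface at z = 0. Lengths are in m, angles in rad, forces in N, time in s.
With the tool pointing down it reaches from about 0.425 to 0.875 m from the base axis. Payload 4.7 kg.
Tool frame: the origin (TCP) lies midway between the tips of the shut fingers; the grasp point (between the pads) lies ctrl.grasp_offset behind it (ctrl.grasp_offset is the distance from the TCP to the grasp point, in m); z points along the fingers, y is the line along which they close (so a half turn about z gives the same grasp; the last joint's range is limited). The gripper opens to 87 mm and grips with 3 to 60 N. Pads are 19 mm wide; open, the fingers measure 117 mm over their backs; the gripper's body (75 mm by 190 mm) begins 51 mm behind the grasp point.
Start: joints at [1.283, 0.321, -0.07, 1.45, 0.023, 1.371, -0.057], TCP at [0.193, -0.621, 0.223] pointing down, gripper open.
Joint ranges: [-2.86, 2.86], [-0.3, 2.09], [-1.38, 1.24], [0.06, 2.45], [-1.56, 4.7], [0.09, 2.05], [-2.69, 2.69]. Speed limits (rad/s): [2.57, 2.57, 3.14, 3.14, 3.14, 3.14, 3.14].

## Interface

Orientations are given as a rotation vector (axis times angle).
In Python, from bench import ctrl gives the robot as it stands. The module is installed in compiled form; this text tells all that it offers.
- The arm moves only by the tool jog_arm, never from a script. Its argument "moves" is one flat list of numbers, 7 for each row, row after row: the shift along the tool's x, y, z in units of 30 cm (1.0 is 30 cm), then the turn, a rotation vector about the tool's x, y, z in units of 60 degrees (1.0 is 60 degrees), then the gripper's target within -1 to 1 (fully open at 1, half-way at 0, shut at -1). In form: [x, y, z, wx, wy, wz, fingers, x, y, z, wx, wy, wz, fingers, ...]. A call has exactly 8 rows; each row is the pose to reach, as a shift and turn from the pose commanded when the call began, along the tool's axes at that moment; what a row does not reach only later rows make up. A row lasts 1/8 s, in which the tool goes at most 62.5 mm and 10.7 degrees, less where a joint would pass 70% of its speed; a pose out of reach is approached as far as the arm can. A call with a number of a shift or a turn outside -1 to 1 is refused whole. A call with a gripper value outside its range is refused whole. The fingers move at their own pace and stop on an object; "newtons" is the grip in N (left out, the last holds). Time passes only in rows, so rows that repeat a pose let the fingers close, or fill a call up. It gives the time, the measured TCP pose, the force, the opening and the grip force at its end, in the units of the state.
- ctrl.get_state(): the state, without advancing time (a new reading comes with each control period).
- ctrl.get_image(name): name is "side" or "top"; returns a dict with "pixels" (400x640x3 uint8, red, green, blue), "fx", "fy", "cx", "cy" (pixels), "dist" ([k1, k2, p1, p2, k3] as OpenCV has them; the pictures are not rectified), "xyz" and "rotation" of the camera in the world. Camera axes: x right, y up, looking along -z (the intrinsics and any distortion apply to the point x, -y, -z); pixel columns grow to the right and rows downward; lengths in m; the calibration is good to about 2 mm. A picture is of the moment at which its call begins. There is no depth.
- ctrl.close_job(): hands the job in; it is judged then, once.
The state is a dict: "time": time; "joint_positions": joint angles; "qd": joint speeds; "joint_torque": joint torques, N m; "position": TCP position; "tool_rot": TCP orientation; "ft_force": force on the tool from outside, world axes, zero at the start; "torque": the same for the moment, N m; "grip_width": opening from 0.0 (shut) to 1.0 (fully open); "grip_force": force on a finger pad.
Only numpy, scipy, OpenCV 4.12 (cv2) and the standard library are available. Lean on these libraries where they do the work, as an engineer would, in place of code of your own. Each camera call takes 0.05 s, during which the arm holds its last target. There are 200 camera calls.

## Working session

There is one attempt and no reset: what is moved stays moved. The work goes in short steps, Python scripts to look and compute and a tool call to move; the robot and the scene stay as the last step left them, time stands still between calls to the robot, and variables do not carry over. Pictures are saved under pics/ and viewed, at most 10 in all, crops included, and the job is handed in when it is done.

Besides the shell and the picture viewer there is one more tool, called after "Emit:" as name(argument=value, ...) on one line, values as JSON. jog_arm: Moves the arm, as the interface text tells. Its arguments: {"type":"object","properties":{"moves":{"type":"array"},"newtons":{"type":"number"}},"required":["moves"]}

```bash
mkdir -p pics
cat > h.py <<'E'
import numpy as np, cv2
from bench import ctrl
from scipy.spatial.transform import Rotation as R
def rot(im):
    r=np.array(im["rotation"],float)
    return r if r.shape==(3,3) else R.from_rotvec(r).as_matrix()
def K(im): return np.array([[im["fx"],0,im["cx"]],[0,im["fy"],im["cy"]],[0,0,1.]]),np.array(im["dist"],float)
def ray(im,uv):
    k,d=K(im); p=cv2.undistortPoints(np.array([[uv]],float),k,d)[0,0]
    return np.array(im["xyz"]),rot(im)@np.array([p[0],-p[1],-1.])
def onplane(im,uv,z):
    o,v=ray(im,uv); return o+v*(z-o[2])/v[2]
def proj(im,P):
    c=(np.array(P,float).reshape(-1,3)-im["xyz"])@rot(im); c=c*[1,-1,-1]
    k,d=K(im); return cv2.projectPoints(c,np.zeros(3),np.zeros(3),k,d)[0][:,0]
def save(im,n): cv2.imwrite("pics/"+n,cv2.cvtColor(im["pixels"],cv2.COLOR_RGB2BGR))
def totool(target):
    s=ctrl.get_state(); Rt=R.from_rotvec(s["tool_rot"]).as_matrix()
    return Rt.T@(np.array(target)-s["position"])/0.3
E
python3 - <<'E'
from h import *
s=ctrl.get_state(); print(s, ctrl.grasp_offset)
print(R.from_rotvec(s["tool_rot"]).as_matrix().round(3))
for n in("side","top"):
    im=ctrl.get_image(n); save(im,n+"0.png"); print(n,im["xyz"],im["rotation"],im["fx"],im["dist"])
E
```

```text
{'time': 0.0, 'joint_positions': array([ 1.28312079,  0.3218365 , -0.07005063,  1.45166887,  0.02259323,
        1.37080449, -0.05690546]), 'qd': array([ 0.00018848, -0.0001569 , -0.00091007, -0.00071511,  0.00022388,
       -0.00149408, -0.00064405]), 'joint_torque': array([ 3.74149386e-04, -4.91297150e+01, -4.03531976e-01, -3.12536681e+01,
       -6.37151767e-02,  4.38858045e-02,  1.98449525e-04]), 'position': array([ 0.19295953, -0.62011754,  0.22145556]), 'tool_rot': array([-3.10403057e+00, -4.71933442e-01,  6.14225653e-04]), 'ft_force': array([-0.3162582 , -0.16338495, -0.94684992]), 'torque': array([ 0.01606697,  0.03533904, -0.06603985]), 'grip_force': 0.0, 'grip_width': 0.9983567512689244} 0.0187
[[ 0.955  0.297 -0.001]
 [ 0.297 -0.955  0.002]
 [-0.    -0.002 -1.   ]]
side [0.02491269 0.70706728 0.87303464] [ 0.34512673 -1.11241386 -2.30314643] 457.4294816904175 [-0.11488982  0.          0.          0.          0.        ]
top [ 0.27522335 -0.04522004  1.35567674] [ 0.15559597 -0.17936951 -1.68841759] 520.844923862333 [0.05087497 0.         0.         0.         0.        ]
```

View pics/side0.png

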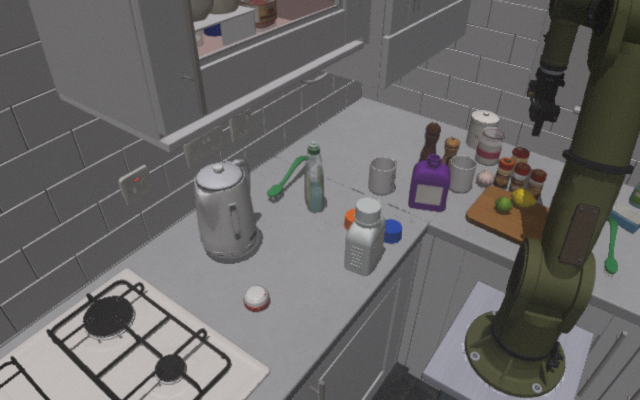

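View pics/top0.png

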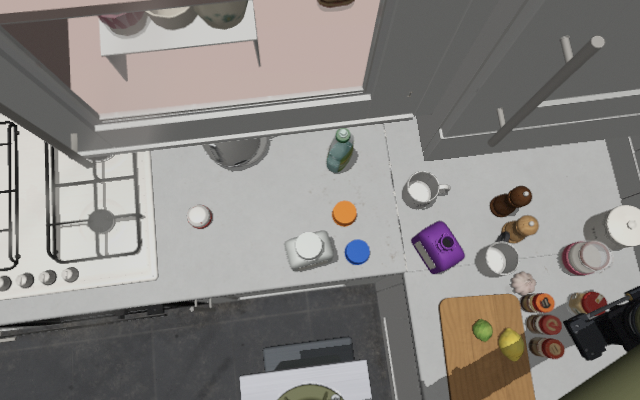

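Side view: the white bottle has a white cup on its cap (cup at 368,212). In the top view its cup is at (309,245). Blue cup (357,252), orange cup (344,213) and purple bottle (438,247) are the look-alikes to leave alone. The white bottle fits the description; I'll confirm it in a crop and measure it.

Run:
```python
from h import *
t=ctrl.get_image("top"); s=ctrl.get_image("side")
# cup by two-view rays
o1,v1=ray(t,(309,245)); o2,v2=ray(s,(368,204))
A=np.stack([v1,-v2],1); x=np.linalg.lstsq(A,o2-o1,rcond=None)[0]; print("tri",o1+v1*x[0],o2+v2*x[1])
print("cup top@.187",onplane(t,(309,245),.187),onplane(s,(368,204),.187))
for n,uv,z in(("timer",(200,216),.039),("blue",(357,252),.036),("orange",(344,213),.036),("wash",(342,136),.219),("mug",(421,190),.05),("purple",(440,247),.1),("edge",(300,290),0),("edge2",(390,270),0)): print(n,onplane(t,uv,z).round(3))
a=cv2.resize(t["pixels"][195:285,250:400],(800,480),interpolation=cv2.INTER_CUBIC)
cv2.imwrite("pics/c0.png",a[...,::-1])
g=t["pixels"][225:280,270:345]; hsv=cv2.cvtColor(g,cv2.COLOR_RGB2HSV)
c=cv2.HoughCircles(cv2.resize(hsv[...,2],None,fx=4,fy=4,interpolation=cv2.INTER_CUBIC),cv2.HOUGH_GRADIENT,1,40,param1=80,param2=20,minRadius=40,maxRadius=75)
print(None if c is None else c[0]/4+[270,225,0])
```

```text
tri [ 0.4247758  -0.05227364  0.18768368] [ 0.42849765 -0.05071363  0.18815081]
cup top@.187 [ 0.42486334 -0.05227777  0.187     ] [ 0.42917579 -0.05198693  0.187     ]
timer [0.553 0.215 0.039]
blue [ 0.411 -0.172  0.036]
orange [ 0.515 -0.153  0.036]
wash [ 0.66  -0.158  0.219]
mug [ 0.548 -0.356  0.05 ]
purple [ 0.392 -0.366  0.1  ]
edge [ 0.337 -0.016  0.   ]
edge2 [ 0.359 -0.253  0.   ]
[[308.375      244.625       13.55000019]]
```

View pics/c0.png

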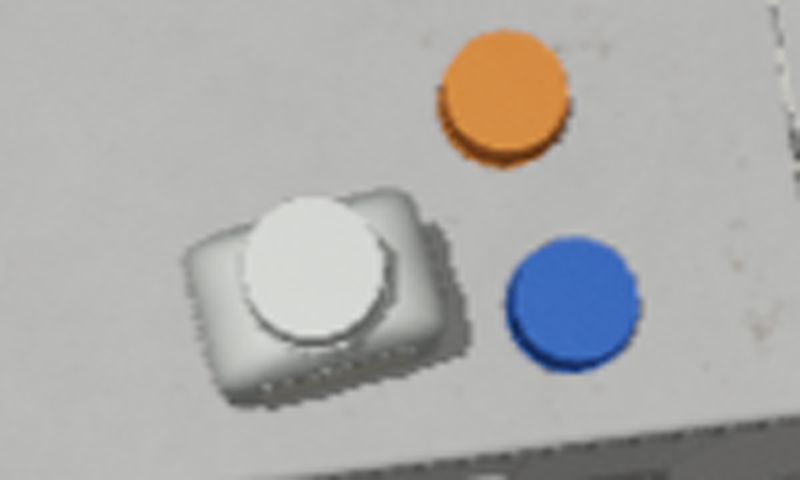

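The crop shows the white bottle with the white cup on it at top-view pixel (309,245). Blue and orange are loose decoys to its right. I'll draw back first, then swing.

Emit:
jog_arm(moves=[0,-0.2,-0.1,0,0,0,1,0,-0.4,-0.2,0,0,0,1,0.01,-0.54,-0.2,0,0,0,1,0.17,-0.6,-0.2,0,0,-0.1,1,0.33,-0.64,-0.2,0,0,-0.2,1,0.483,-0.687,-0.2,0,0,-0.3,1,0.67,-0.79,-0.2,0,0,-0.43,1,0.858,-0.885,-0.2,0,0,-0.56,1], newtons=10)

```text
time: 1.2
position: [0.3594, -0.2907, 0.2826]
tool_rot: [2.834, 1.355, -0.0]
ft_force: [1.2, -0.7, -0.1]
grip_width: 1.0
grip_force: 0.0
```

```bash
cat >> h.py <<'E'
def plan(xyz, ydir=None):
    s=ctrl.get_state(); Rt=R.from_rotvec(s["tool_rot"]).as_matrix()
    print("t",s["time"],"pos",s["position"].round(4),"q",s["joint_positions"].round(2),"F",s["ft_force"].round(1),"w",round(s["grip_width"],3),round(s["grip_force"],1))
    print("shift units",totool(xyz).round(3))
    if ydir is not None:
        y=np.array([np.cos(ydir),np.sin(ydir),0]);z=np.array([0,0,-1.]);x=np.cross(y,z)
        print("turn units",(R.from_matrix(Rt.T@np.stack([x,y,z],1)).as_rotvec()/np.radians(60)).round(3))
E
python3 - <<'E'
from h import *
t=ctrl.get_image("top")
# bottle long axis from crop's edges at shoulder height
a=onplane(t,(250+190*.1875,195+250*.1875),.13);b=onplane(t,(250+385*.1875,195+190*.1875),.13)
d=a-b; ang=np.arctan2(d[1],d[0]); print("long axis deg",np.degrees(ang))
c=onplane(t,(309,245.2),.187); print(c)
plan([.426,-.052,.25],ang-np.pi/2)
E
```

```text
long axis deg 100.11249241260285
[ 0.42441428 -0.05222263  0.187     ]
t 1.25 pos [ 0.3664 -0.2826  0.2829] q [ 1.02 -0.1  -0.38  1.78 -0.04  1.44 -0.02] F [ 5.2  5.7 -0. ] w 1.002 0.0
shift units [ 0.728 -0.316  0.113]
turn units [ 0.003 -0.004 -0.8  ]
```

Emit:
jog_arm(moves=[0.15,-0.06,0.02,0,0,-0.16,1,0.3,-0.12,0.04,0,0,-0.32,1,0.46,-0.19,0.06,0,0,-0.48,1,0.61,-0.25,0.08,0,0,-0.64,1,0.761,-0.316,0.1,0,0,-0.8,1,0.761,-0.316,0.15,0,0,-0.8,1,0.761,-0.316,0.24,0,0,-0.8,1,0.761,-0.316,0.24,0,0,-0.8,1])

```text
time: 2.25
position: [0.427, -0.056, 0.2086]
tool_rot: [-2.042, -2.382, 0.003]
ft_force: [0.6, -0.5, 0.0]
grip_width: 1.0
grip_force: 0.0
```

Run:
```python
from h import *
plan([.427,-.052,.16],np.radians(10.1))
s=ctrl.get_image("side"); a=cv2.resize(s["pixels"][140:300,280:480],(800,640),interpolation=cv2.INTER_CUBIC)[:600]
cv2.imwrite("pics/s1.png",a[...,::-1])
```

```text
t 2.25 pos [ 0.427  -0.056   0.2086] q [ 0.76 -0.14 -0.63  1.95 -0.09  1.31  0.31] F [ 0.6 -0.5  0. ] w 1.0 0.0
shift units [0.013 0.003 0.162]
turn units [-0.004 -0.001 -0.022]
```

View pics/s1.png

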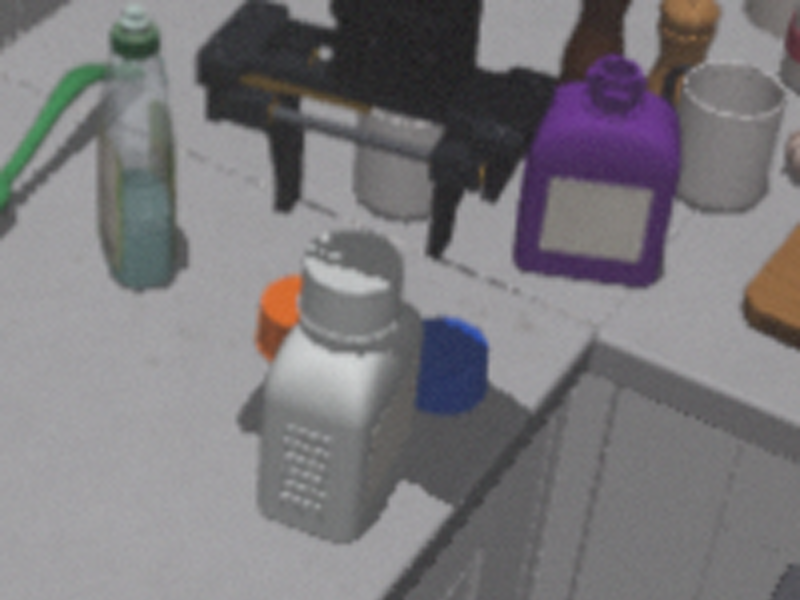

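The crop shows the fingers straddling the white cup (cup top at about 350,255 in the crop), well centred. I'll descend and grip.

Emit:
jog_arm(moves=[0.01,0,0.05,0,0,0,1,0.01,0,0.11,0,0,0,1,0.01,0,0.16,0,0,0,1,0.01,0,0.16,0,0,0,1,0.01,0,0.16,0,0,0,-1,0.01,0,0.16,0,0,0,-1,0.01,0,0.16,0,0,0,-1,0.01,0,0.16,0,0,0,-1], newtons=8)

```text
time: 3.3
position: [0.4286, -0.0524, 0.1629]
tool_rot: [2.042, 2.386, 0.0]
ft_force: [-0.2, -1.4, 1.8]
grip_width: 0.708
grip_force: 8.0
```

Run:
```python
from h import *
plan([.427,-.052,.26],np.radians(10.1)); plan([.44,.10,.26],np.radians(10.1))
```

```text
t 3.3 pos [ 0.4286 -0.0524  0.1629] q [ 0.75 -0.1  -0.65  2.02 -0.07  1.2   0.29] F [-0.2 -1.4  1.8] w 0.708 8.0
shift units [ 0.002 -0.005 -0.324]
turn units [ 0.    0.   -0.02]
t 3.3 pos [ 0.4286 -0.0524  0.1629] q [ 0.75 -0.1  -0.65  2.02 -0.07  1.2   0.29] F [-0.2 -1.4  1.8] w 0.708 8.0
shift units [ 0.496  0.116 -0.324]
turn units [ 0.    0.   -0.02]
```

Emit:
jog_arm(moves=[0,0,-0.05,0,0,0,-1,0,0,-0.13,0,0,0,-1,0,0,-0.22,0,0,0,-1,0,0,-0.28,0,0,0,-1,0.1,0.03,-0.28,0,0,0,-1,0.24,0.07,-0.28,0,0,0,-1,0.38,0.12,-0.28,0,0,0,-1,0.5,0.15,-0.28,0,0,0,-1])

```text
time: 4.3
position: [0.4498, 0.1046, 0.2471]
tool_rot: [2.041, 2.387, 0.001]
ft_force: [0.7, -0.1, -0.2]
grip_width: 0.71
grip_force: 8.0
```

Run:
```python
from h import *
plan([.448,.10,.013],np.radians(10.1))
s=ctrl.get_image("side"); save(s,"s2.png")
```

```text
t 4.3 pos [0.4498 0.1046 0.2471] q [ 0.63 -0.1  -0.85  1.83 -0.07  1.37 -0.05] F [ 0.7 -0.1 -0.2] w 0.71 8.0
shift units [-0.014 -0.009  0.78 ]
turn units [ 0.001  0.    -0.019]
```

View pics/s2.png

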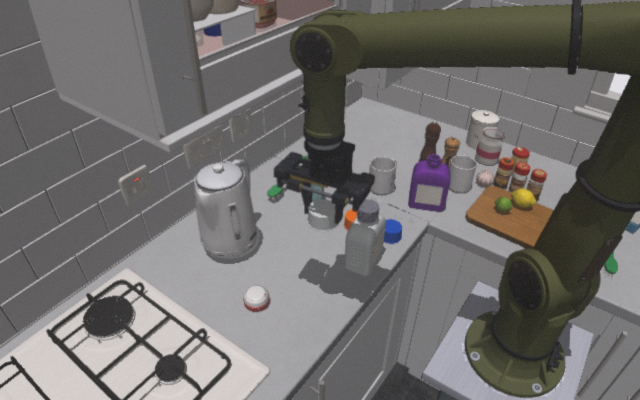

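The side view shows the cup in the gripper and the grey cap exposed at about (369,211), bottle unmoved. I'll lower the cup next.

Emit:
jog_arm(moves=[0,0,0.15,0,0,0,-1,0,0,0.32,0,0,0,-1,0,0,0.5,0,0,0,-1,0,0,0.64,0,0,0,-1,0,0,0.73,0,0,0,-1,0,0,0.77,0,0,0,-1,0,0,0.78,0,0,0,-1,0,0,0.78,0,0,0,-1])

```text
time: 5.35
position: [0.4506, 0.1029, 0.0135]
tool_rot: [2.042, 2.386, 0.001]
ft_force: [0.5, -0.3, 0.5]
grip_width: 0.71
grip_force: 8.0
```

Emit:
jog_arm(moves=[0,0,0.003,0,0,0,-1,0,0,0.003,0,0,0,1,0,0,0.003,0,0,0,1,0,0,0.003,0,0,0,1,0,0,-0.1,0,0,0,1,0,0,-0.3,0,0,0,1,0,0,-0.5,0,0,0,1,0,0,-0.7,0,0,0,1])

```text
time: 6.35
position: [0.4493, 0.1029, 0.2244]
tool_rot: [2.042, 2.387, -0.0]
ft_force: [1.1, -0.3, 0.1]
grip_width: 0.997
grip_force: 0.0
```

Run:
```python
from h import *
t=ctrl.get_image("top"); s=ctrl.get_image("side")
plan([.427,-.052,.25],np.radians(10.1))
a=cv2.resize(t["pixels"][190:290,230:380],(800,533),interpolation=cv2.INTER_CUBIC)
b=cv2.resize(s["pixels"][180:290,280:430],(800,587),interpolation=cv2.INTER_CUBIC)
cv2.imwrite("pics/t3.png",a[...,::-1]);cv2.imwrite("pics/s3.png",b[...,::-1])
```

```text
t 6.45 pos [0.4534 0.1039 0.2289] q [ 0.69 -0.09 -0.91  1.86 -0.07  1.33 -0.05] F [ 0.4 -0.4  0.1] w 0.999 0.0
shift units [-0.5   -0.167 -0.071]
turn units [ 0.011  0.003 -0.02 ]
```

View pics/t3.png

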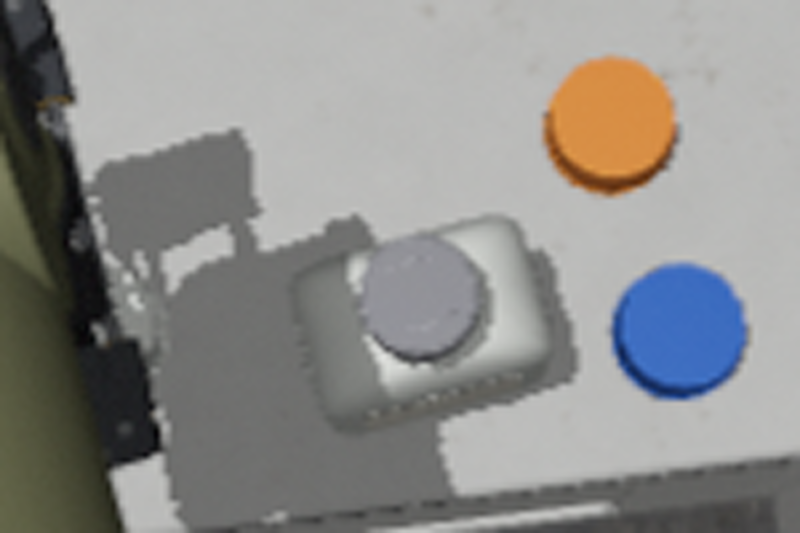

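View pics/s3.png

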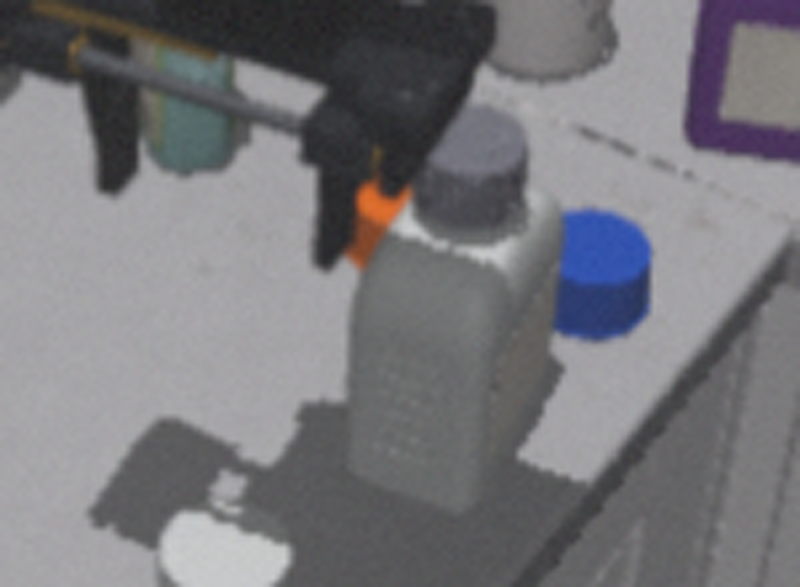

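Top crop: grey cap at crop (422,296), i.e. pixel (309.1,245.5), in the same place as before, with the fingers clear to the left. Side crop: the cup stands on the worktop at about (225,545) and the cap is free. I'll move over the cap.

Emit:
jog_arm(moves=[-0.06,-0.02,-0.09,0,0,0,1,-0.2,-0.06,-0.09,0,0,0,1,-0.36,-0.11,-0.09,0,0,0,1,-0.498,-0.156,-0.09,0,0,0,1,-0.498,-0.156,-0.03,0,0,0,1,-0.498,-0.156,0.06,0,0,0,1,-0.498,-0.156,0.06,0,0,0,1,-0.498,-0.156,0.06,0,0,0,1], newtons=30)

```text
time: 7.45
position: [0.4269, -0.0512, 0.2049]
tool_rot: [2.041, 2.388, 0.0]
ft_force: [0.1, 0.8, 0.5]
grip_width: 1.004
grip_force: 0.0
```

Run:
```python
from h import *
plan([.4275,-.0525,.156],np.radians(10.1))
```

```text
t 7.45 pos [ 0.4269 -0.0512  0.2049] q [ 0.81 -0.15 -0.68  1.96 -0.1   1.3   0.32] F [0.1 0.8 0.5] w 1.004 0.0
shift units [-0.005  0.001  0.163]
turn units [ 0.    -0.    -0.019]
```

Emit:
jog_arm(moves=[-0.005,0,0.06,0,0,0,1,-0.005,0,0.12,0,0,0,1,-0.005,0,0.163,0,0,0,1,-0.005,0,0.163,0,0,0,1,-0.005,0,0.163,0,0,0,-1,-0.005,0,0.163,0,0,0,-1,-0.005,0,0.163,0,0,0,-1,-0.005,0,0.163,0,0,0,-1], newtons=35)

```text
time: 8.45
position: [0.4269, -0.0535, 0.1558]
tool_rot: [2.042, 2.387, 0.0]
ft_force: [-0.5, 0.7, -0.2]
grip_width: 0.632
grip_force: 0.0
```

Run:
```python
from h import *
plan([.4275,-.0525,.151],np.radians(10.1)); print(ctrl.get_state()["torque"])
```

```text
t 8.45 pos [ 0.4269 -0.0535  0.1558] q [ 0.81 -0.1  -0.7   2.03 -0.07  1.19  0.29] F [-0.5  0.7 -0.2] w 0.632 0.0
shift units [0.003 0.003 0.016]
turn units [ 0.    0.   -0.02]
[ 0.00446181 -0.12812175  0.0576193 ]
```

Emit:
jog_arm(moves=[0,0,0,0,0,0,-1,0,0,0,0,0,0,-1,0,0,0,0,0,0,-1,0,0,0.006,0,0,0,-1,0,0,0.012,0,0,0,-1,0,0,0.017,0,0,0,-1,0,0,0.017,0,0,0,-1,0,0,0.017,0,0,0,-1], newtons=35)

```text
time: 9.45
position: [0.4277, -0.0534, 0.1516]
tool_rot: [2.041, 2.386, 0.001]
ft_force: [0.9, 1.5, 7.3]
grip_width: 0.581
grip_force: 34.9
```

Run:
```python
from h import *
plan([.4275,-.0525,.151],np.radians(10.1)); print(ctrl.get_state()["torque"])
```

```text
t 9.45 pos [ 0.4277 -0.0534  0.1516] q [ 0.81 -0.09 -0.7   2.04 -0.07  1.18  0.29] F [0.9 1.5 7.3] w 0.581 34.9
shift units [ 0.003 -0.     0.002]
turn units [ 0.001  0.001 -0.02 ]
[ 0.14173467 -0.16655182 -0.06326692]
```

Emit:
jog_arm(moves=[0,0,0.004,0,0,0,-1,0,0,0.004,0,0,0,-1,0,0,0.004,0,0,-0.08,-1,0,0,0.004,0,0,-0.18,-1,0,0,0.004,0,0,-0.28,-1,0,0,0.004,0,0,-0.38,-1,0,0,0.004,0,0,-0.45,-1,0,0,0.004,0,0,-0.5,-1], newtons=35)

```text
time: 10.45
position: [0.4288, -0.0531, 0.151]
tool_rot: [1.351, 2.832, 0.003]
ft_force: [1.9, 1.0, 7.3]
grip_width: 0.578
grip_force: 34.9
```

Run:
```python
from h import *
plan([.4275,-.0525,.1505],np.radians(8.9+60)); print(ctrl.get_state()["torque"])
t=ctrl.get_image("top"); s=ctrl.get_image("side"); save(s,"s4f.png")
a=cv2.resize(t["pixels"][200:290,260:350],(400,400),interpolation=cv2.INTER_CUBIC)
b=cv2.resize(s["pixels"][180:290,320:430],(400,400),interpolation=cv2.INTER_CUBIC)
cv2.imwrite("pics/p4.png",np.hstack([a,b])[...,::-1])
```

```text
t 10.45 pos [ 0.4288 -0.0531  0.151 ] q [ 0.78 -0.09 -0.67  2.04 -0.06  1.17  0.81] F [1.9 1.  7.3] w 0.578 34.9
shift units [ 0.004 -0.002  0.002]
turn units [ 0.002  0.003 -0.498]
[ 0.3986911  -0.5943089  -0.16077752]
```

View pics/p4.png

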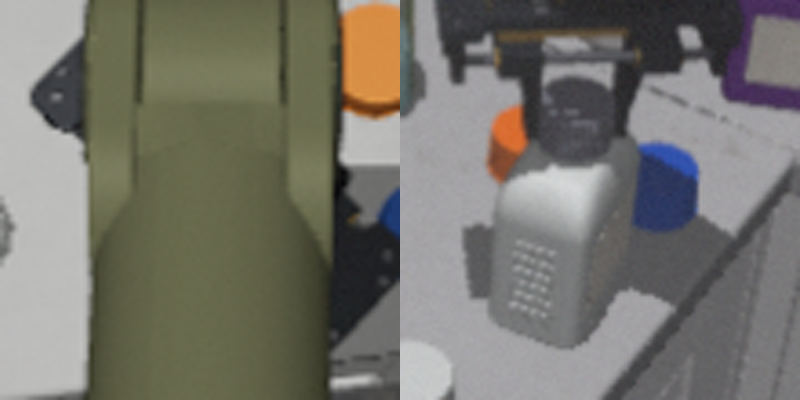

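The pair shows the cap gripped with the fingers turned about 30°. The bottle's front corner is still at about (366,275), so the bottle hasn't turned. I'll continue to 60°.

Emit:
jog_arm(moves=[0,0,0.001,0,0,-0.08,-1,0,0,0.001,0,0,-0.18,-1,0,0,0.001,0,0,-0.28,-1,0,0,0.001,0,0,-0.38,-1,0,0,0.001,0,0,-0.46,-1,0,0,0.001,0,0,-0.51,-1,0,0,0.001,0,0,-0.51,-1,0,0,0.001,0,0,-0.51,-1], newtons=35)

```text
time: 11.55
position: [0.4279, -0.0518, 0.1504]
tool_rot: [0.557, 3.09, 0.003]
ft_force: [-0.1, 4.9, 9.2]
grip_width: 0.58
grip_force: 34.9
```

Run:
```python
from h import *
plan([.4285,-.053,.17],np.radians(8.9+60)); print(ctrl.get_state()["torque"])
```

```text
t 11.55 pos [ 0.4279 -0.0518  0.1504] q [ 0.74 -0.09 -0.64  2.04 -0.06  1.18  1.34] F [-0.1  4.9  9.2] w 0.58 34.9
shift units [-0.003 -0.003 -0.065]
turn units [0.002 0.001 0.011]
[ 0.94542815 -0.12165416  0.01816492]
```

Emit:
jog_arm(moves=[0,0,-0.005,0,0,0,-1,0,0,-0.01,0,0,0,-1,0,0,-0.015,0,0,0,-1,0,0,-0.02,0,0,0,-1,0,0,-0.025,0,0,0,-1,0,0,-0.03,0,0,0,-1,0,0,-0.03,0,0,0,-1,0,0,-0.03,0,0,0,-1])

```text
time: 12.55
position: [0.4264, -0.0536, 0.1577]
tool_rot: [-0.559, -3.091, 0.0]
ft_force: [1.4, 2.9, -0.4]
grip_width: 0.581
grip_force: 34.9
```

Run:
```python
from h import *
plan([.4285,-.053,.225],np.radians(8.9+60)); print(ctrl.get_state()["torque"])
```

```text
t 12.55 pos [ 0.4264 -0.0536  0.1577] q [ 0.75 -0.1  -0.64  2.03 -0.06  1.19  1.34] F [ 1.4  2.9 -0.4] w 0.581 34.9
shift units [-0.006  0.004 -0.224]
turn units [-0.    -0.001  0.01 ]
[ 0.61594659 -0.31605468 -0.01658163]
```

Emit:
jog_arm(moves=[0,0,-0.01,0,0,0,-1,0,0,-0.02,0,0,0,-1,0,0,-0.035,0,0,0,-1,0,0,-0.055,0,0,0,-1,0,0,-0.08,0,0,0,-1,0,0,-0.12,0,0,0,-1,0,0,-0.16,0,0,0,-1,0,0,-0.2,0,0,0,-1])

```text
time: 13.55
position: [0.4269, -0.0536, 0.2192]
tool_rot: [0.559, 3.091, -0.001]
ft_force: [0.1, 0.2, -1.0]
grip_width: 0.581
grip_force: 34.9
```

Emit:
jog_arm(moves=[0,0,-0.015,0,0,0,-1,0,0,-0.015,0,0,0,-1,0,0,-0.015,0,0,0,-1,0,0,-0.015,0,0,0,-1,0,0,-0.015,0,0,0,-1,0,0,-0.015,0,0,0,-1,0,0,-0.015,0,0,0,-1,0,0,-0.015,0,0,0,-1])

```text
time: 14.55
position: [0.4268, -0.0534, 0.2225]
tool_rot: [-0.559, -3.091, 0.0]
ft_force: [-0.0, 1.4, -0.2]
grip_width: 0.578
grip_force: 34.9
```

Run:
```python
from h import *
plan([.4275,-.0525,.222],np.radians(8.9+60)); print(ctrl.get_state()["torque"])
s=ctrl.get_image("side"); b=cv2.resize(s["pixels"][165:300,280:460],(800,600),interpolation=cv2.INTER_CUBIC)
cv2.imwrite("pics/s5.png",b[...,::-1])
```

```text
t 14.55 pos [ 0.4268 -0.0534  0.2225] q [ 0.75 -0.16 -0.62  1.94 -0.09  1.33  1.38] F [-0.   1.4 -0.2] w 0.578 34.9
shift units [-0.001  0.004  0.002]
turn units [-0.   -0.    0.01]
[ 0.07418817 -0.15734792  0.04020244]
```

View pics/s5.png

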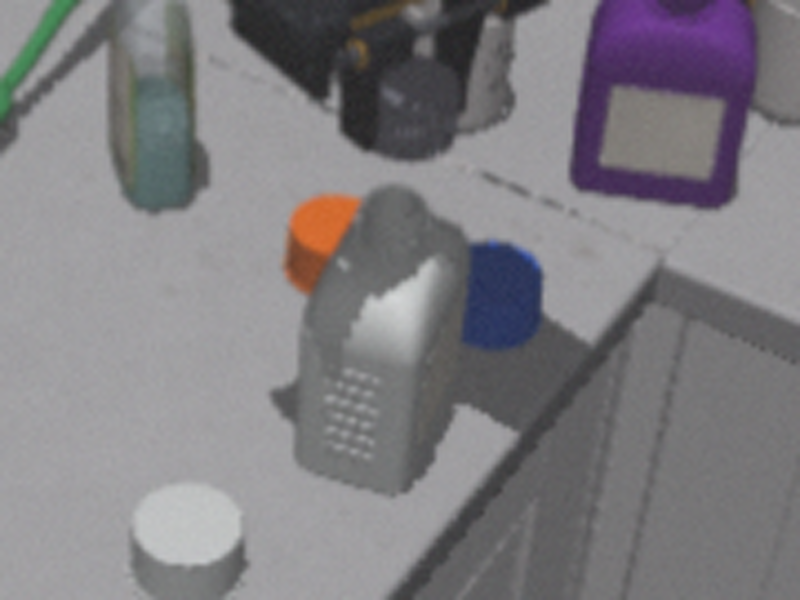

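The crop shows the cap held at (415,105) above the open neck (rim about 397,198). The bottle is standing and the cup stands alone at (187,540). I'll check that the cap is over the neck, then hand in.

Run:
```python
from h import *
s=ctrl.get_image("side"); f=lambda u,v:(280+u*.225,165+v*.225)
print("rim",onplane(s,f(397,199),.17),"cap rim bottom centre",onplane(s,f(410,135),.2175),"px expected rim for TCP xy",(proj(s,[.4268,-.0534,.17])-[280,165])/.225)
```

```text
rim [ 0.42502356 -0.05358596  0.17      ] cap rim bottom centre [ 0.41988481 -0.05183179  0.2175    ] px expected rim for TCP xy [[394.02827434 197.95070405]]
```

Neck rim and TCP agree within about 2 mm.

```bash
python3 -c "
from bench import ctrl
print(ctrl.close_job())"
```

```text
the job is handed in; nothing more can be done
None
```

The job is handed in at about 14.6 s: the measuring cup stands on the worktop beside the bottle, and the cap is off and held level about 4.7 cm above the open neck, with the bottle still standing where it was.

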